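# Shift the specimen shuttle under the microscope

### The arm

A 6-joint arm with a two-finger parallel gripper is mounted at the origin on the work surface. World frame = base frame: x ahead of the robot, y to its left, z up, the work surface at z = 0. Lengths are in m, angles in rad, forces in N, time in s.
With the tool pointing down it reaches from about 0.375 to 0.9 m from the base axis. Payload 3.1 kg.
Tool frame: the origin (TCP) lies on the centre line of the jaws, within the pads' length; the fingertips stand manip.finger_overhang ahead of it and the grasp point (between the pads) lies 11 mm behind it (manip.finger_overhang is the distance from the TCP to the fingertips, in m); y points along the fingers, z is the direction in which the jaws open and shut, and the axes are right-handed (so a half turn about y gives the same grasp; the last joint's range is limited). The gripper opens to 85 mm and grips with 20 to 120 N. Pads are 22 mm wide; open, the fingers measure 114 mm over their backs; the gripper's body (76 mm by 85 mm) begins 54 mm behind the grasp point. The pads swing forward as they close: fully open they stand 13 mm farther back than shut.
Start: joints at [1.129, 0.527, 1.433, -0, 1.181, -0.178], TCP at [0.163, 0.603, 0.239] pointing down, gripper open.
Joint ranges: [-3.08, 3.08], [-0.75, 2.2], [0.22, 2.44], [-1.43, 4.57], [0, 2.65], [-2.85, 2.85]. Speed limits (rad/s): [2.79, 2.79, 3.14, 3.14, 3.14, 3.14].

### API

Orientations are given as a unit quaternion [x, y, z, w].
In Python, from station import manip gives the robot as it stands.
- The arm moves only by the tool send_rows, never from a script. Its argument "plan" is a list of rows, each an object with "linear": the shift along the tool's x, y, z in units of 30 mm (1.0 is 30 mm), a list of three; "roll": the turn about the tool's y in units of 6 degrees (1.0 is 6 degrees). In form: [{"linear": [tx, ty, tz], "roll": roll}, ...]. A call has exactly 5 rows; each row shifts and turns the commanded pose from where the row before left it, along the tool's axes as they then stand; what a row does not reach is not made up. A row lasts 1/8 s, in which the tool goes at most 62.5 mm and 10.7 degrees, less where a joint would pass 70% of its speed; a pose out of reach is approached as far as the arm can. A call is refused whole if a number of a shift passes 1 or a number of a turn 1, either way. A call with a gripper value outside its range is refused whole. "claw" is the finger opening in mm, from 0 to 85.4, set as the call begins (left out, the last holds). The fingers move at their own pace and stop on an object; "force" is the grip in N (left out, the last holds). Time passes only in rows, so rows that do not move let the fingers close, or fill a call up. It gives the time, the measured TCP pose, the force and the opening at its end, in the units of the state.
- manip.sense(): the state, without advancing time (a new reading comes with each control period).
- manip.snapshot(name): name is "scene" or "top" or "wrist"; returns the picture (480x640x3 uint8, blue, green, red); there is no depth.
- manip.get_calibration(name): a dict with "fovy" (degrees; the focal length in pixels is half the picture's height over the tangent of half this angle, whatever the lens; pixels are square), "cx", "cy" (the principal point, pixels), "cam_to_world" (4x4, takes a point from camera to world coordinates); the wrist camera has in their place "tool_from_camera" (4x4, takes a point from camera to tool coordinates, whose origin is the TCP and whose axes are the tool frame's). Camera axes: x right, y down, z forward; pixel columns grow to the right and rows downward; lengths in m; the calibration is good to about 2 mm. A picture is of the moment at which its call begins: read the wrist's pose just before it. get_calibration takes no time and is no camera call.
- manip.sign_off(): hands the job in, once; it reports no verdict.
Trained networks look in the newest picture that a camera, given by its name, has taken for a name from the list of things; names that differ only in an ending like _2 or _b are one class to them, and where a whole thing is asked for, a point or a joint stands for the part that bears it (a point fixed in the world has none). Each returns a list of dicts, best first, with "p" (0 to 1); they miss things now and then, are a little off and sometimes report something else, mostly with a low value. They report only what shows in the picture. A call takes as long as a camera call.
- manip.look_for(camera, query): "extent" ([left, top, right, bottom] in pixels, round what is visible of it).
The state is a dict: "t": time; "q": joint angles; "qd": joint speeds; "tau": joint torques, N m; "tcp_pos": TCP position; "tool_rot": TCP orientation; "force": force on the tool from outside, world axes, zero at the start; "ft_torque": the same for the moment, N m; "finger_gap": opening from 0.0 (shut) to 1.0 (fully open).
Only numpy, scipy, OpenCV 4.12 (cv2) and the standard library are available. Lean on these libraries where they do the work, as an engineer would, in place of code of your own. Each camera call takes 0.05 s, during which the arm holds its last target.

### The job

Bring the specimen under the microscope: with the fingertips press down the ribbed middle of the slider on the rail to free its hold, and, keeping it pressed, push the slider gently along the rail until its side ear is fully home against the marked stop block. Then let the middle spring back up so that the slider is held there, and draw clear. Do not force the slider along while its hold is on, do not lift anything, and leave the cup, jar, vial and forceps where they are.

Things in the scene. Friction and masses are not known exactly. Their poses are not given: they have to be found in the camera images.
- microscope: White stereo microscope with an aluminium specimen rail (96 mm wide, top at z = 50 mm), one piece. Origin on the table, below where the pad's centre stands when the slider is home. The rail runs along its y axis, from y = +270 mm (loading) to -360 mm; the slider is pushed to -y. Lens axis at y = -210 mm; its head (50 mm radius, eyepieces to +x) is 165 to 400 mm up, pillar at y = -335 mm.
- shuttle (a joint): The slider's way along the rail in m: 0 at the loading end, growing towards the microscope (its -y), 0.170 when the ear is home against the stop (it goes no farther). Starts between 0 and 0.06. Freed, it runs lightly (about 1 N); with its hold on it takes 18 N or more to force it.
- pad (a joint): How far the slider's middle pad is pressed down, in m: 0 up (hold on), 0.008 fully down (firm end). It springs up by itself: about 7 N starts it, about 11 N presses it fully. The hold eases off over the first 4 mm; keep it 5 to 7 mm down while pushing.
- pad_top (a point): Centre of the top of the slider's middle pad (moves and sinks with it), 71.5 mm above the table when up. The pad: black ribbed rubber, 44 mm across the rail, 62 mm along it. At each end stands a black end block of the slider, 12 mm higher than the pad; 66 mm free between the two. A fingertip pressing the pad drags the slider by friction, or pushes on the end block ahead of it.
- ear_face (a point): Middle of the face of the slider's side ear (steel, 16 mm along the rail, 8 mm thick, on the +x side of the pad) that meets the stop.
- stop_face (a point): Middle of the face of the fixed stop block that the ear meets: dark steel, 16 mm across, 22 mm along the rail, top 74 mm above the table, centred 40 mm to the +x side of the rail's centre line, with a short black line on the rail at this face.
- cup: Bystander: cardboard cup, 74 mm wide, 85 mm high. Origin at the centre of its underside.
- jar: Bystander: amber glass jar, 52 mm wide, 65 mm high. Origin at the centre of its underside.
- vial: Bystander: glass bottle, 34 mm wide, 75 mm high. Origin at the centre of its underside.
- forceps: Bystander: steel forceps lying flat, about 125 mm long, 5 mm high, along its x axis. Origin on the table under its middle.

How it is judged:
By the outcome, as a careful person would: the job done as asked, in the order asked, and still so for the second after the job is handed in, with the robot touching nothing.
It also fails if it takes over 38 s, if anything falls off the work surface, if the arm or the gripper's body presses on something with over 40 N, if the wrist force passes 120 N, or if a joint passes its speed limit or range.

## Working session

There is one attempt and no reset: what is moved stays moved. The work goes in short steps, Python scripts to look and compute and a tool call to move; the robot and the scene stay as the last step left them, time stands still between calls to the robot, and variables do not carry over. Pictures are saved under pics/ and viewed, and the job is handed in when it is done.

Besides the shell and the picture viewer there is one more tool, called after "Call:" as name([rows], argument=value, ...), one row to a line, values as JSON. send_rows: Moves the arm, as the interface text tells. Its arguments: {"type":"object","properties":{"plan":{"type":"array"},"claw":{"type":"number"},"force":{"type":"number"}},"required":["plan"]}

```bash
ls; mkdir -p pics; python3 - <<'E'
from station import manip
import cv2
print(manip.sense()); print(manip.finger_overhang)
for n in ["scene","top"]:
    im=manip.snapshot(n); cv2.imwrite(f"pics/{n}0.png",im); print(n,manip.get_calibration(n))
    for q in ["microscope","pad_top","shuttle"]:
        print(q,manip.look_for(n,q)[:2])
print(manip.get_calibration("wrist"))
print(manip.sense()["t"])
E
```

```text
pics
{'t': 0.0, 'q': array([ 1.12851457e+00,  5.28454310e-01,  1.43390304e+00,  1.56486133e-05,
        1.18138754e+00, -1.78506874e-01]), 'qd': array([-1.59568537e-03,  1.91144040e-03,  6.91798367e-04,  4.83265114e-04,
        1.84056866e-04, -3.08375096e-05]), 'tau': array([ 2.21574355e-04, -4.42358279e+01, -1.78025115e+01, -2.24436262e-04,
        8.37654836e-03,  4.61645996e-06]), 'tcp_pos': array([0.16262365, 0.60275254, 0.23834065]), 'tool_rot': array([ 0.7016882 , -0.0932277 ,  0.09275313, -0.70024219]), 'force': array([-0.06099086,  0.3608534 , -0.30642088]), 'ft_torque': array([ 0.02746338,  0.00890424, -0.00612874]), 'finger_gap': 1.0003970769022537}
0.008
scene {'fovy': 44.20876926870397, 'cx': 319.0750162446357, 'cy': 251.1779235719919, 'cam_to_world': array([[-0.49769704,  0.67401804, -0.54589133,  0.97561978],
       [ 0.86733892,  0.38344018, -0.31732764,  0.35989891],
       [-0.00456788, -0.63140582, -0.77543911,  0.6978272 ],
       [ 0.        ,  0.        ,  0.        ,  1.        ]])}
microscope [{'extent': [1.8, 0.0, 472.7, 347.8], 'p': 0.87}]
pad_top [{'extent'
[... 385 characters left out ...]
   [ 0.00277225, -0.10900233, -0.99403763,  0.73567032],
       [ 0.        ,  0.        ,  0.        ,  1.        ]])}
microscope [{'extent': [199.8, 93.7, 640.0, 345.7], 'p': 0.81}]
pad_top [{'extent': [264.1, 264.0, 305.3, 297.9], 'p': 0.58}]
shuttle []
{'fovy': 70.46619050065044, 'cx': 320.0343843098498, 'cy': 241.4423504311305, 'tool_from_camera': array([[-2.95907254e-04,  9.59821043e-01,  2.80612682e-01,
        -7.11758351e-02],
       [ 4.22962606e-04, -2.80612549e-01,  9.59821035e-01,
        -1.34199761e-01],
       [ 9.99999867e-01,  4.02706678e-04, -3.22933121e-04,
         9.21654953e-05],
       [ 0.00000000e+00,  0.00000000e+00,  0.00000000e+00,
         1.00000000e+00]])}
0.4
```

View pics/scene0.png

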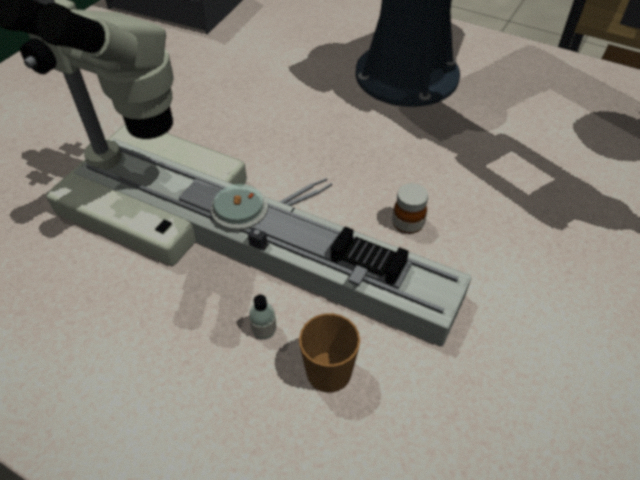

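View pics/top0.png

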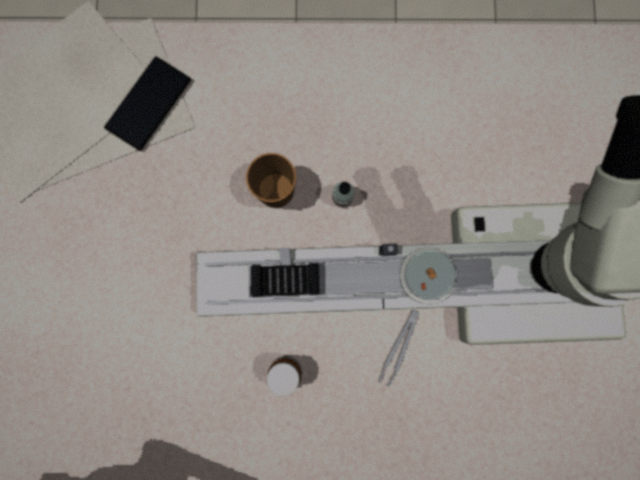

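The rail lies roughly along world -y. In the top view the pad is near (285,280), the stop near (389,249), and the ear near (288,256). I'll zoom in for precise points.

```bash
cat > h.py <<'E'
import numpy as np,cv2
from station import manip
def ray(n,u,v,z):
    c=manip.get_calibration(n); f=240/np.tan(np.radians(c["fovy"])/2)
    T=np.array(c["cam_to_world"]); d=T[:3,:3]@np.array([(u-c["cx"])/f,(v-c["cy"])/f,1]); o=T[:3,3]
    return o+d*(z-o[2])/d[2]
def proj(n,p):
    c=manip.get_calibration(n); f=240/np.tan(np.radians(c["fovy"])/2)
    T=np.array(c["cam_to_world"]); q=T[:3,:3].T@(np.array(p)-T[:3,3])
    return q[0]/q[2]*f+c["cx"],q[1]/q[2]*f+c["cy"]
E
python3 - <<'E'
import cv2
a=cv2.imread('pics/top0.png')[230:330,190:430]; cv2.imwrite('pics/topz.png',cv2.resize(a,None,fx=3.33,fy=3.33,interpolation=cv2.INTER_CUBIC))
a=cv2.imread('pics/scene0.png')[200:345,230:480]; cv2.imwrite('pics/scenez.png',cv2.resize(a,None,fx=3.2,fy=3.2,interpolation=cv2.INTER_CUBIC))
E
```

```text
(no output)
```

View pics/topz.png

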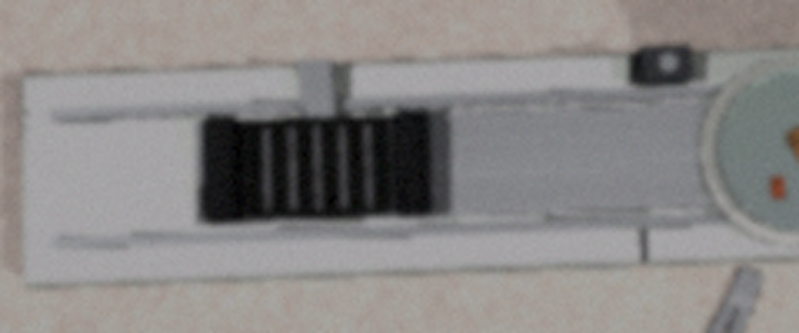

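View pics/scenez.png

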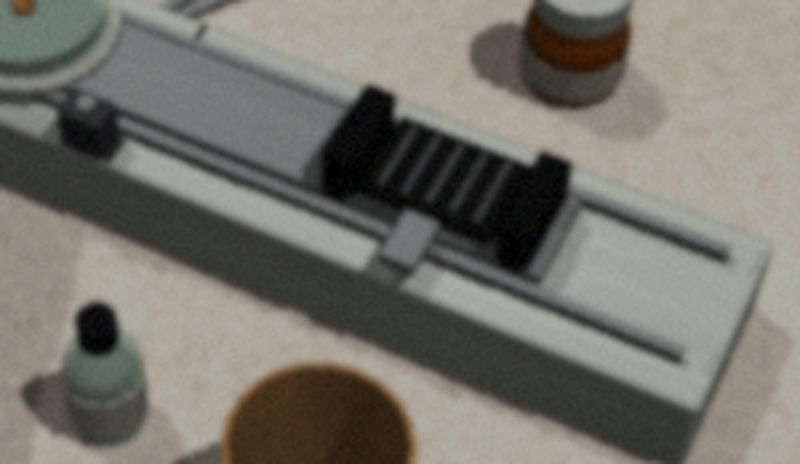

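```bash
python3 - <<'E'
from h import *
def t(x,y,z): return ray("top",190+x/3.333,230+y/3.333,z)
def s(x,y,z): return ray("scene",230+x/3.2,200+y/3.2,z)
np.set_printoptions(precision=4,suppress=True)
A=t(24,76,.05);B=t(24,285,.05);C=t(644,262,.05);D=t(590,57,.05)
print("rail",A,B,C,D,np.linalg.norm(A-B))
print("scene corners",s(768,245,.05),s(697,408,.05))
d=(C-B);print("dir",d/np.linalg.norm(d), np.degrees(np.arctan2(d[0],-d[1])))
d=(D-A);print("dir",np.degrees(np.arctan2(d[0],-d[1])))
print("line", t(644,230,.05),t(644,262,.05), "len to end",np.linalg.norm(C-B))
print("blocks top: ", t(203,170,.0835),t(236,170,.0835),t(395,165,.0835),t(432,165,.0835))
print("ribs", t(266,168,.0715),t(317,168,.0715),t(369,168,.0715))
print("ear",t(300,85,.07),t(334,85,.07),t(317,60,.07)); print("stop",t(633,65,.074),t(690,65,.074))
print("scene ribs", s(398,158,.0715),s(448,176,.0715),s(497,192,.0715))
print("scene ear", s(410,240,.07), s(387,248,.07))
print("scene stop", s(118,125,.074))
E
```

```text
rail [0.545  0.2986 0.05  ] [0.4518 0.2957 0.05  ] [0.4628 0.0202 0.05  ] [0.5545 0.0434 0.05  ] 0.09325936437111394
scene corners [0.4565 0.296  0.05  ] [0.5473 0.3004 0.05  ]
dir [ 0.0399 -0.9992  0.    ] 2.2861872815219266
dir 2.1359883989182027
line [0.477 0.02  0.05 ] [0.4628 0.0202 0.05  ] len to end 0.2757188272450963
blocks top:  [0.5018 0.2125 0.0835] [0.5019 0.1984 0.0835] [0.5042 0.1307 0.0835] [0.5043 0.115  0.0835]
ribs [0.5032 0.1869 0.0715] [0.5033 0.1647 0.0715] [0.5034 0.1422 0.0715]
ear [0.5396 0.1727 0.07  ] [0.5396 0.1578 0.07  ] [0.5506 0.1654 0.07  ]
stop [0.5484 0.0274 0.074 ] [0.5485 0.0026 0.074 ]
scene ribs [0.508  0.144  0.0715] [0.5063 0.1671 0.0715] [0.5038 0.1889 0.0715]
scene ear [0.5434 0.1683 0.07  ] [0.5517 0.1619 0.07  ]
scene stop [0.5534 0.031  0.074 ]
```

```bash
cat >> h.py <<'E'
from scipy.spatial.transform import Rotation as R
np.set_printoptions(precision=4,suppress=True)
def st(tgt=None):
    s=manip.sense(); M=R.from_quat(s["tool_rot"]).as_matrix()
    print("t",s["t"],"tcp",s["tcp_pos"],"F",s["force"],"gap",round(s["finger_gap"],3)); print("x",M[:,0],"y",M[:,1],"z",M[:,2])
    if tgt is not None: print("units",M.T@(np.array(tgt)-s["tcp_pos"])/.03)
    return s,M
E
python3 -c "
from h import *
s,M=st([.5045,.1655,.15])"
```

```text
t 0.4 tcp [0.1629 0.6033 0.2392] F [-0.3152  0.3115  0.2061] gap 0.996
x [ 0.9654 -0.2608 -0.    ] y [-0.0001 -0.0003 -1.    ] z [ 0.2608  0.9654 -0.0003]
units [ 14.7976   2.9749 -11.118 ]
```

Call:
send_rows([
  {"linear":[0.8,0,-0.6],"roll":-0.58},
  {"linear":[0.8,0,-0.6],"roll":-0.58},
  {"linear":[0.8,0,-0.6],"roll":-0.58},
  {"linear":[0.8,0,-0.6],"roll":-0.58},
  {"linear":[0.8,0,-0.6],"roll":-0.58},
], claw=0, force=40)

```text
t: 1.02
tcp_pos: [0.2692, 0.497, 0.2395]
tool_rot: [-0.707, -0.015, 0.015, 0.707]
force: [-0.3, -0.2, 1.1]
finger_gap: -0.001
```

```bash
python3 -c "
from h import *
s,M=st([.5045,.1655,.15])"
```

```text
t 1.025 tcp [0.2692 0.497  0.2395] F [-0.2513 -0.2025  1.0607] gap -0.001
x [0.9991 0.0421 0.0002] y [ 0.0001  0.0002 -1.    ] z [-0.0421  0.9991  0.0002]
units [  7.3728   2.9817 -11.3696]
```

Call:
send_rows([
  {"linear":[0.7,0.1,-1],"roll":0},
  {"linear":[0.7,0.1,-1],"roll":0},
  {"linear":[0.7,0.1,-1],"roll":0},
  {"linear":[0.7,0.1,-1],"roll":0},
  {"linear":[0.7,0.1,-1],"roll":0},
])

```text
t: 1.65
tcp_pos: [0.3803, 0.3511, 0.2245]
tool_rot: [-0.707, -0.014, 0.014, 0.707]
force: [0.0, 0.7, -0.3]
finger_gap: -0.003
```

Call:
send_rows([
  {"linear":[0.7,0.3,-1],"roll":0},
  {"linear":[0.7,0.3,-1],"roll":0},
  {"linear":[0.7,0.3,-1],"roll":0},
  {"linear":[0.5,0.3,-1],"roll":0},
  {"linear":[0,0.3,-0.5],"roll":0},
])

```text
t: 2.28
tcp_pos: [0.4641, 0.219, 0.1791]
tool_rot: [-0.707, -0.014, 0.013, 0.707]
force: [-0.7, -1.1, 0.1]
finger_gap: 0.002
```

Call:
send_rows([
  {"linear":[0,0,0],"roll":0},
  {"linear":[0,0,0],"roll":0},
  {"linear":[0,0,0],"roll":0},
  {"linear":[0,0,0],"roll":0},
  {"linear":[0,0,0],"roll":0},
])

```text
t: 2.9
tcp_pos: [0.4627, 0.2206, 0.1795]
tool_rot: [-0.707, -0.015, 0.014, 0.707]
force: [0.2, -0.6, -0.3]
finger_gap: -0.001
```

```bash
python3 -c "
from h import *
s,M=st([.5045,.1655,.12])
for n in ['top','wrist','scene']:
    im=manip.snapshot(n); cv2.imwrite(f'pics/{n}1.png',im); print(n, manip.look_for(n,'pad_top')[:2])
"
```

```text
t 2.9 tcp [0.4627 0.2206 0.1795] F [ 0.2107 -0.5987 -0.3495] gap -0.001
x [0.9992 0.0407 0.0004] y [ 0.0004  0.0001 -1.    ] z [-0.0407  0.9992  0.0001]
units [ 1.316   1.9843 -1.8922]
top [{'extent': [263.2, 265.3, 305.0, 296.6], 'p': 0.88}]
wrist [{'extent': [207.3, 261.4, 289.0, 320.6], 'p': 0.88}]
scene [{'extent': [343.3, 234.2, 392.7, 279.3], 'p': 0.68}]
```

View pics/wrist1.png

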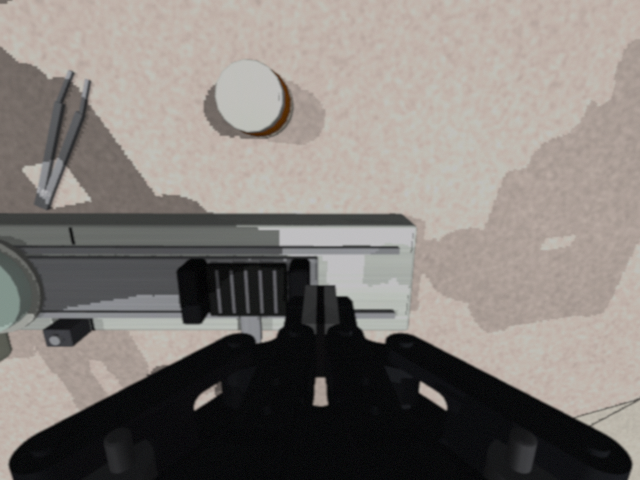

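View pics/scene1.png

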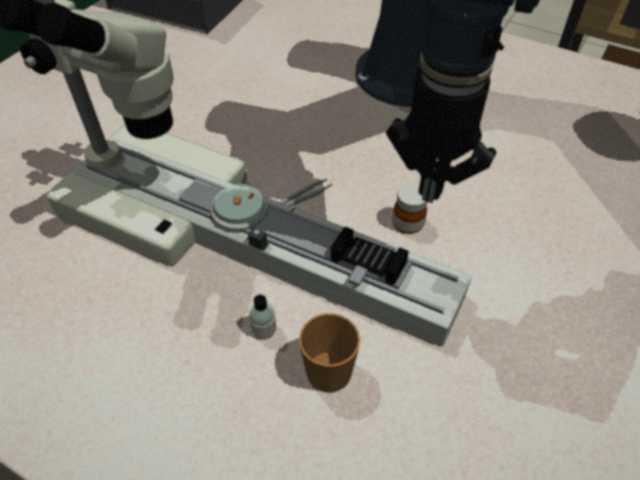

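```bash
python3 -c "
from h import *
s,M=st()
c=manip.get_calibration('wrist');f=240/np.tan(np.radians(c['fovy'])/2);T=np.array(c['tool_from_camera'])
def w(u,v,z):
    p=T[:3,3];d=T[:3,:3]@np.array([(u-c['cx'])/f,(v-c['cy'])/f,1])
    o=M@p+s['tcp_pos'];d=M@d;q=o+d*(z-o[2])/d[2];return q,M.T@(q-s['tcp_pos'])*1000
for k,a in dict(pad=(248,290,.0715),line=(71,236,.05),stopf=(91,325,.074),ear0=(239,327,.07),ear1=(261,327,.07),railend=(415,275,.05),railtop=(380,226,.05),railbot=(380,330,.05),blL=(207,290,.0835),blR=(288,285,.0835)).items(): print(k,*w(*a))
"
```

```text
t 3.2 tcp [0.4628 0.2201 0.1793] F [ 0.0041 -0.0592 -0.0519] gap 0.001
x [ 0.9992  0.0398 -0.    ] y [-0.  0. -1.] z [-0.0398  0.9992  0.    ]
pad [0.5037 0.1659 0.0715] [ 38.7666 107.8217 -55.8044]
line [0.4721 0.02   0.05  ] [   1.3656  129.3217 -200.3421]
stopf [0.5377 0.0417 0.074 ] [  67.7952  105.3201 -181.2602]
ear0 [0.5372 0.1577 0.07  ] [ 71.8739 109.3208 -65.3228]
ear1 [0.5365 0.1754 0.07  ] [ 71.8662 109.3209 -47.5905]
railend [0.4945 0.3004 0.05  ] [ 34.9089 129.3228  78.9758]
railtop [0.4539 0.2676 0.05  ] [ -6.9916 129.3237  47.7736]
railbot [0.5471 0.276  0.05  ] [ 86.5181 129.3212  52.4297]
blL [0.4994 0.1383 0.0835] [ 33.3283  95.8217 -83.2164]
blR [0.493  0.1978 0.0835] [ 29.3213  95.8222 -23.4918]
```

Call:
send_rows([
  {"linear":[0.44,0.3,-0.61],"roll":0},
  {"linear":[0.44,0.3,-0.61],"roll":0},
  {"linear":[0.44,0.3,-0.61],"roll":0},
  {"linear":[0,0.7,0],"roll":0},
  {"linear":[0,0.7,0],"roll":0},
])

```text
t: 3.82
tcp_pos: [0.5051, 0.1664, 0.1099]
tool_rot: [-0.707, -0.014, 0.013, 0.707]
force: [-0.0, -0.6, -0.6]
finger_gap: 0.002
```

Call:
send_rows([
  {"linear":[0,0.4,0],"roll":0},
  {"linear":[0,0.2,0],"roll":0},
  {"linear":[0,0,0],"roll":0},
  {"linear":[0,0,0],"roll":0},
  {"linear":[0,0,0],"roll":0},
])

```text
t: 4.45
tcp_pos: [0.5049, 0.167, 0.0929]
tool_rot: [-0.707, -0.015, 0.014, 0.707]
force: [0.2, 0.6, -0.7]
finger_gap: -0.001
```

```bash
python3 -c "
from h import *
s,M=st([.504,.1655,.0795])
for n in ['scene','wrist']:
    im=manip.snapshot(n); cv2.imwrite(f'pics/{n}2.png',im)
a=cv2.imread('pics/scene2.png')[170:320,230:480]; cv2.imwrite('pics/scenez2.png',cv2.resize(a,None,fx=3.2,fy=3.2,interpolation=cv2.INTER_CUBIC))
"
```

```text
t 4.45 tcp [0.5049 0.167  0.0929] F [ 0.1854  0.6017 -0.6679] gap -0.001
x [0.9992 0.0399 0.0013] y [ 0.0013  0.0001 -1.    ] z [-0.0399  0.9992  0.0001]
units [-0.0338  0.4472 -0.0487]
```

View pics/scenez2.png

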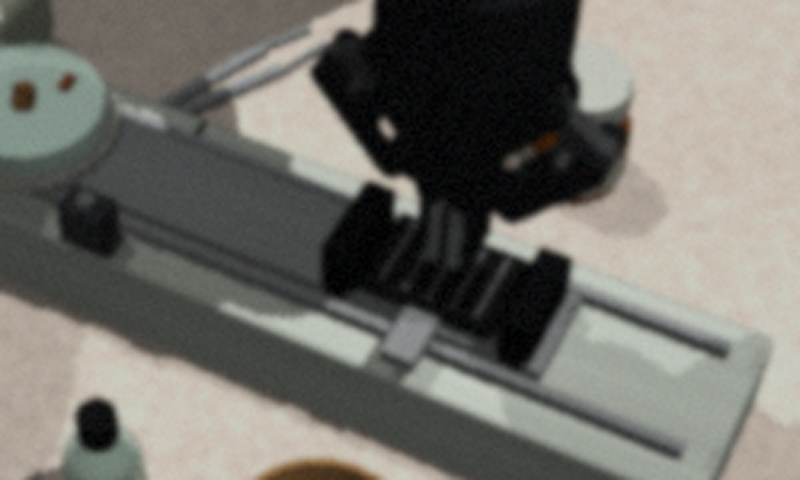

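View pics/wrist2.png

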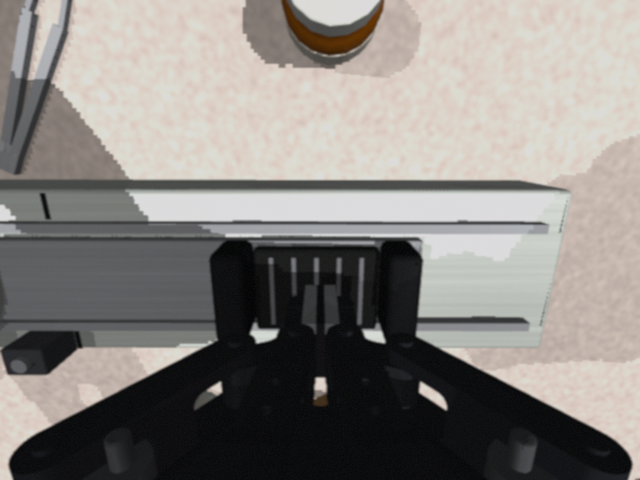

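Call:
send_rows([
  {"linear":[0,0.2,0],"roll":0},
  {"linear":[0,0.15,0],"roll":0},
  {"linear":[0,0,0],"roll":0},
  {"linear":[0,0,0],"roll":0},
  {"linear":[0,0,0],"roll":0},
])

```text
t: 5.18
tcp_pos: [0.5047, 0.1669, 0.0819]
tool_rot: [-0.707, -0.014, 0.014, 0.707]
force: [1.2, -0.3, -0.3]
finger_gap: 0.001
```

Call:
send_rows([
  {"linear":[0,0.05,0],"roll":0},
  {"linear":[0,0,0],"roll":0},
  {"linear":[0,0.05,0],"roll":0},
  {"linear":[0,0,0],"roll":0},
  {"linear":[0,0,0],"roll":0},
])

```text
t: 5.8
tcp_pos: [0.5047, 0.1669, 0.079]
tool_rot: [-0.707, -0.014, 0.014, 0.707]
force: [-0.2, -1.1, 2.1]
finger_gap: 0.001
```

Call:
send_rows([
  {"linear":[0,0.04,0],"roll":0},
  {"linear":[0,0.03,0],"roll":0},
  {"linear":[0,0.03,0],"roll":0},
  {"linear":[0,0,0],"roll":0},
  {"linear":[0,0,0],"roll":0},
])

```text
t: 6.42
tcp_pos: [0.5046, 0.1669, 0.0765]
tool_rot: [-0.707, -0.014, 0.014, 0.707]
force: [-1.5, -0.0, 7.6]
finger_gap: 0.003
```

Call:
send_rows([
  {"linear":[0,0.04,0],"roll":0},
  {"linear":[0,0.03,0],"roll":0},
  {"linear":[0,0.03,0],"roll":0},
  {"linear":[0,0,0],"roll":0},
  {"linear":[0,0,0],"roll":0},
])

```text
t: 7.05
tcp_pos: [0.5046, 0.1669, 0.0737]
tool_rot: [-0.707, -0.014, 0.014, 0.707]
force: [-1.8, 0.1, 9.8]
finger_gap: -0.003
```

Call:
send_rows([
  {"linear":[0,0,-0.05],"roll":0},
  {"linear":[0,0,-0.1],"roll":0},
  {"linear":[0,0,-0.1],"roll":0},
  {"linear":[0,0,-0.1],"roll":0},
  {"linear":[0,0,-0.1],"roll":0},
])

```text
t: 7.68
tcp_pos: [0.5052, 0.1536, 0.0737]
tool_rot: [-0.707, -0.014, 0.014, 0.707]
force: [-1.3, 1.4, 9.7]
finger_gap: -0.0
```

```bash
python3 -c "
from h import *
s,M=st()
for n in ['wrist']:
    im=manip.snapshot(n); cv2.imwrite(f'pics/{n}3.png',im)
"
```

```text
t 7.675 tcp [0.5052 0.1536 0.0737] F [-1.3208  1.4179  9.7038] gap -0.0
x [0.9992 0.0397 0.0007] y [ 0.0007  0.0004 -1.    ] z [-0.0397  0.9992  0.0004]
```

View pics/wrist3.png

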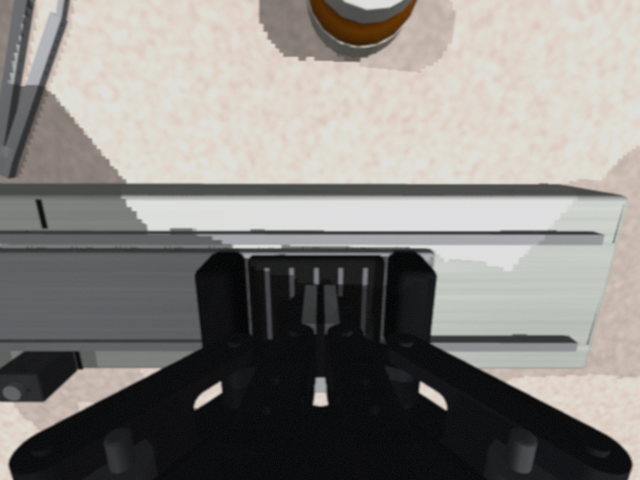

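Call:
send_rows([
  {"linear":[0,0,-0.15],"roll":0},
  {"linear":[0,0,-0.15],"roll":0},
  {"linear":[0,0,-0.15],"roll":0},
  {"linear":[0,0,-0.15],"roll":0},
  {"linear":[0,0,-0.15],"roll":0},
])

```text
t: 8.35
tcp_pos: [0.5061, 0.131, 0.0737]
tool_rot: [-0.707, -0.014, 0.014, 0.707]
force: [-0.9, 1.8, 8.8]
finger_gap: -0.002
```

Call:
send_rows([
  {"linear":[0,0,-0.15],"roll":0},
  {"linear":[0,0,-0.15],"roll":0},
  {"linear":[0,0,-0.15],"roll":0},
  {"linear":[0,0,-0.15],"roll":0},
  {"linear":[0,0,-0.15],"roll":0},
])

```text
t: 8.98
tcp_pos: [0.5069, 0.1085, 0.0737]
tool_rot: [-0.707, -0.014, 0.014, 0.707]
force: [-2.3, 1.3, 9.4]
finger_gap: -0.004
```

Call:
send_rows([
  {"linear":[0,0,-0.15],"roll":0},
  {"linear":[0,0,-0.15],"roll":0},
  {"linear":[0,0,-0.15],"roll":0},
  {"linear":[0,0,-0.15],"roll":0},
  {"linear":[0,0,-0.15],"roll":0},
])

```text
t: 9.6
tcp_pos: [0.5078, 0.086, 0.0737]
tool_rot: [-0.707, -0.014, 0.014, 0.707]
force: [-1.6, 1.7, 8.4]
finger_gap: -0.004
```

Call:
send_rows([
  {"linear":[0,0,-0.15],"roll":0},
  {"linear":[0,0,-0.15],"roll":0},
  {"linear":[0,0,-0.15],"roll":0},
  {"linear":[0,0,-0.15],"roll":0},
  {"linear":[0,0,-0.15],"roll":0},
])

```text
t: 10.22
tcp_pos: [0.5087, 0.0636, 0.0736]
tool_rot: [-0.707, -0.014, 0.014, 0.707]
force: [-1.2, 0.7, 9.2]
finger_gap: -0.001
```

Call:
send_rows([
  {"linear":[0,0,-0.12],"roll":0},
  {"linear":[0,0,-0.12],"roll":0},
  {"linear":[0,0,-0.12],"roll":0},
  {"linear":[0,0,-0.12],"roll":0},
  {"linear":[0,0,-0.12],"roll":0},
])

```text
t: 10.85
tcp_pos: [0.5094, 0.0456, 0.0736]
tool_rot: [-0.707, -0.014, 0.014, 0.707]
force: [-2.1, 1.0, 8.5]
finger_gap: 0.002
```

```bash
python3 -c "
from h import *
s,M=st()
for n in ['scene','wrist']:
    im=manip.snapshot(n); cv2.imwrite(f'pics/{n}4.png',im)
a=cv2.imread('pics/scene4.png')[170:320,180:430]; cv2.imwrite('pics/scenez4.png',cv2.resize(a,None,fx=3.2,fy=3.2,interpolation=cv2.INTER_CUBIC))
"
```

```text
t 10.85 tcp [0.5094 0.0456 0.0736] F [-2.1388  1.002   8.4698] gap 0.002
x [0.9992 0.0398 0.0003] y [ 0.0003  0.0002 -1.    ] z [-0.0398  0.9992  0.0002]
```

View pics/scenez4.png

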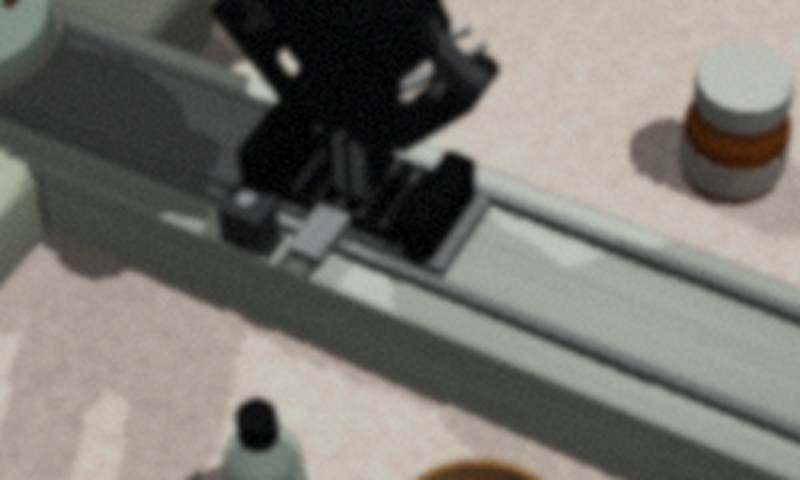

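View pics/wrist4.png

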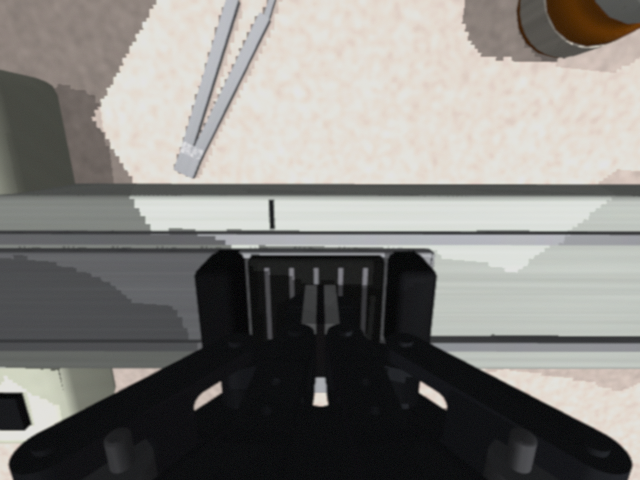

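Call:
send_rows([
  {"linear":[0,0,-0.1],"roll":0},
  {"linear":[0,0,-0.1],"roll":0},
  {"linear":[0,0,-0.1],"roll":0},
  {"linear":[0,0,-0.05],"roll":0},
  {"linear":[0,0,-0.05],"roll":0},
])

```text
t: 11.58
tcp_pos: [0.5098, 0.0336, 0.0736]
tool_rot: [-0.707, -0.014, 0.014, 0.707]
force: [-1.5, 0.0, 9.9]
finger_gap: -0.0
```

Call:
send_rows([
  {"linear":[0,0,-0.04],"roll":0},
  {"linear":[0,0,-0.03],"roll":0},
  {"linear":[0,0,-0.03],"roll":0},
  {"linear":[0,0,0],"roll":0},
  {"linear":[0,0,0],"roll":0},
])

```text
t: 12.2
tcp_pos: [0.5099, 0.0318, 0.0736]
tool_rot: [-0.706, -0.014, 0.014, 0.708]
force: [-1.8, 5.8, 9.7]
finger_gap: -0.002
```

Call:
send_rows([
  {"linear":[0,0,-0.03],"roll":0},
  {"linear":[0,0,-0.02],"roll":0},
  {"linear":[0,0,0],"roll":0},
  {"linear":[0,0,0],"roll":0},
  {"linear":[0,0,0],"roll":0},
])

```text
t: 12.82
tcp_pos: [0.51, 0.0306, 0.0736]
tool_rot: [-0.706, -0.014, 0.013, 0.708]
force: [-0.6, 6.5, 9.8]
finger_gap: -0.001
```

```bash
python3 -c "
from h import *
s,M=st()
for n in ['scene','wrist']:
    im=manip.snapshot(n); cv2.imwrite(f'pics/{n}5.png',im)
a=cv2.imread('pics/scene5.png')[190:290,220:370]; cv2.imwrite('pics/scenez5.png',cv2.resize(a,None,fx=5,fy=5,interpolation=cv2.INTER_CUBIC))
"
```

```text
t 12.825 tcp [0.51   0.0306 0.0736] F [-0.6213  6.4937  9.8214] gap -0.001
x [0.9993 0.0386 0.0005] y [ 0.0004  0.0023 -1.    ] z [-0.0386  0.9993  0.0023]
```

View pics/scenez5.png

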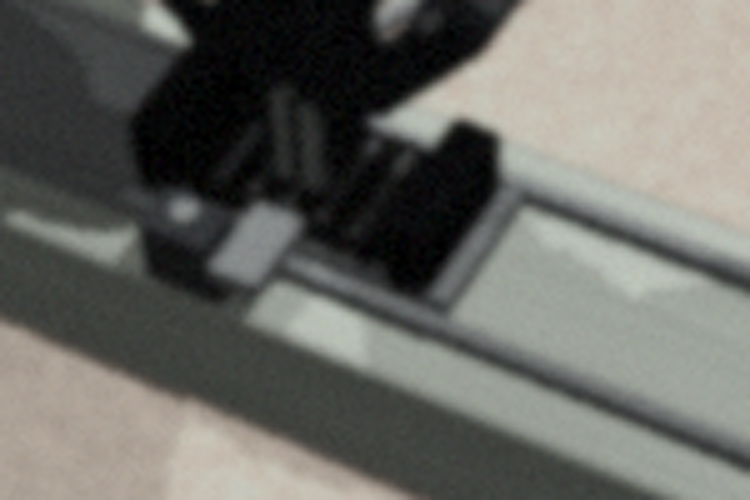

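View pics/wrist5.png

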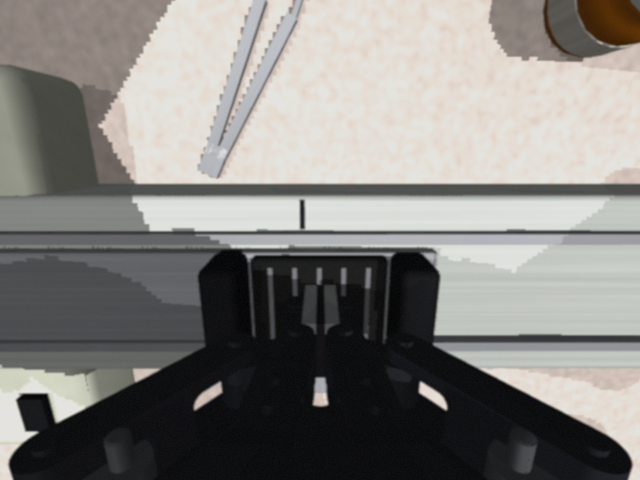

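The ear is against the stop and the fingertip has started to slip on the pad at about 6.5 N, so the slider is home. Next I lift straight up.

Call:
send_rows([
  {"linear":[0,-0.05,0],"roll":0},
  {"linear":[0,-0.05,0],"roll":0},
  {"linear":[0,-0.05,0],"roll":0},
  {"linear":[0,-0.05,0],"roll":0},
  {"linear":[0,-0.1,0],"roll":0},
])

```text
t: 13.55
tcp_pos: [0.5099, 0.0289, 0.0816]
tool_rot: [0.707, 0.014, -0.014, -0.707]
force: [-0.1, -0.6, 0.2]
finger_gap: -0.001
```

Call:
send_rows([
  {"linear":[0,-0.2,0],"roll":0},
  {"linear":[0,-0.4,0],"roll":0},
  {"linear":[0,-0.6,0],"roll":0},
  {"linear":[0,-0.8,0],"roll":0},
  {"linear":[0,-0.8,0],"roll":0},
])

```text
t: 14.18
tcp_pos: [0.51, 0.0288, 0.1671]
tool_rot: [0.707, 0.014, -0.014, -0.707]
force: [0.2, 0.0, 0.9]
finger_gap: -0.001
```

Call:
send_rows([
  {"linear":[-0.3,-0.6,0.8],"roll":0},
  {"linear":[-0.3,-0.4,1],"roll":0},
  {"linear":[-0.3,0,1],"roll":0},
  {"linear":[-0.3,0,1],"roll":0},
  {"linear":[-0.3,0,0.8],"roll":0},
])

```text
t: 14.8
tcp_pos: [0.4592, 0.166, 0.1966]
tool_rot: [-0.707, -0.015, 0.014, 0.707]
force: [0.0, -0.0, -0.6]
finger_gap: 0.002
```

Call:
send_rows([
  {"linear":[0,0,0.5],"roll":0},
  {"linear":[0,0,0],"roll":0},
  {"linear":[0,0,0],"roll":0},
  {"linear":[0,0,0],"roll":0},
  {"linear":[0,0,0],"roll":0},
])

```text
t: 15.42
tcp_pos: [0.4592, 0.1795, 0.1958]
tool_rot: [0.707, 0.014, -0.014, -0.707]
force: [-0.0, -0.7, 0.3]
finger_gap: 0.002
```

```bash
python3 -c "
from h import *
s,M=st()
for n in ['scene','top']:
    im=manip.snapshot(n); cv2.imwrite(f'pics/{n}6.png',im)
a=cv2.imread('pics/scene6.png')[180:300,220:370]; b=cv2.imread('pics/top6.png')[225:325,320:470]
cv2.imwrite('pics/z6.png',np.hstack([cv2.resize(x,(400,int(x.shape[0]*400/150)),interpolation=cv2.INTER_CUBIC)[:266] for x in (a,b)]))
"
```

```text
t 15.425 tcp [0.4592 0.1795 0.1958] F [-0.0399 -0.6765  0.3021] gap 0.002
x [ 0.9992  0.0389 -0.0001] y [-0.0001 -0.0001 -1.    ] z [-0.0389  0.9992 -0.0001]
```

View pics/z6.png

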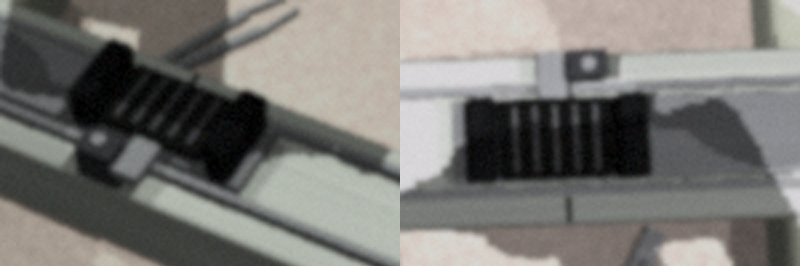

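View pics/scene6.png

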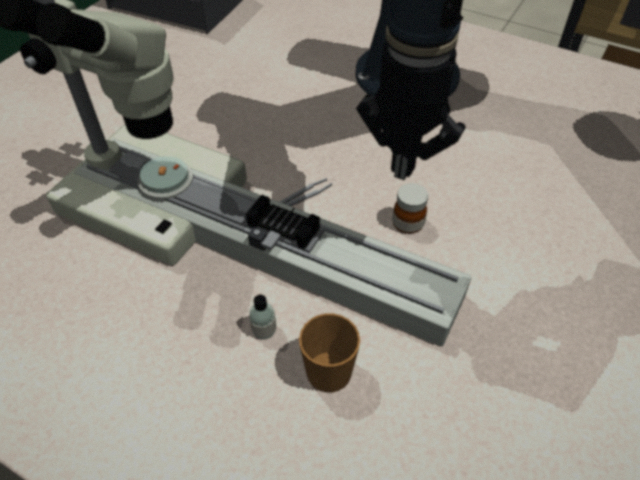

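```bash
python3 -c "
from station import manip
print(manip.sign_off())"
```

```text
the job is handed in; nothing more can be done
None
```

The slider is home against the marked stop and the arm is clear. I handed the job in at about 15.5 s of the 38 s allowed.

- **Press:** with the fingers shut, I pressed the ribbed pad about 5.8 mm down, at roughly 10 N.
- **Push:** I kept it pressed and dragged the slider about 136 mm along the rail. The side force stayed at 1–2 N until the ear met the stop. There it rose to about 6.5 N and the fingertip began to slip on the pad, well under the 18 N needed to force the hold.
- **Release:** I lifted straight up so the pad could spring back, then drew the arm away.

**Last checks:** the scene and top pictures show the ear touching the stop with no visible gap and the pad looking up. In the scene picture the cup, jar, vial and forceps are where they started. The arm's force reading was near zero. I had no direct reading of the slider or pad joints, so "home" and "pad up" rest on the pictures and the forces. No check failed or disagreed.

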